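# Take the blue attenuator out of the tilt-out parts bin

### The job

Tilt the yellow parts bin forward by the black bar on its front edge until it is fully open, take the blue attenuator with brass ends out of the back of the bin, and set it down inside the black tray. Leave the silver filter with red caps in the bin.

Things in the scene. Friction and masses are not known exactly. Their poses are not given: they have to be found in the camera images.
- bin_bar (a point): Middle of the black 12 x 230 mm grip bar on the 5 mm front wall of a yellow bin in a grey rack. Turns with the bin: x to its back, y along bar, z up when shut. Bin tips forward, bar towards its -x and down, on a hinge line along y, 105 mm below and 5 behind the shut bar, 12 above the table: 0 to stop at 0.65 rad, 5-10 N at the bar, stays put. Clear roof, top at z 152, from 80 mm behind shut bar.
- attenuator: Blue block 30 x 22 x 28 mm (x, y, z), brass connectors 16 mm thick on both ends, 50 long in all, 70 g. Origin: centre of underside. Lies on the floor at the bin's back, x front to back (yaw to 5 degrees), some 50 mm left or right of the middle, 45 mm or more free on either side; below the roof while the bin is shut. Tilts with the bin, sliding up to 16 mm forward to a 16 mm high lip.
- filter: To be left: same shape, size and origin as the attenuator, but silver with red caps on its ends, in the other half of the bin's back. Bin floor: 60 mm below the bar's centre (bin z), 220 wide; lip's rear face 63 mm and back wall 129 mm behind the bar (bin x); back and side walls there rise 21 mm above the floor, sides 40 in the front half. Red caps fixed in front are decoration.
- tray: Fixed black open tray on the table, 140 x 120 mm (x, y) outside, 18 mm high, walls and floor 5 mm. Origin: centre of the underside; x and y along its sides, z up.
Not all that is in view belongs to the job. What is meant by the attenuator is not orange, and is the smaller of those in its own colour.

How it is judged:
By the outcome, as a careful person would: the job done as asked, in the order asked, and still so for the second after the job is handed in, with the robot touching nothing.
It also fails if it takes over 51 s, if anything falls off the work surface, if the arm or the gripper's body presses on something with over 40 N, if the wrist force passes 120 N, or if a joint passes its speed limit or range.

### The arm

A 6-joint arm with a two-finger parallel gripper is mounted at the origin on the work surface. World frame = base frame: x ahead of the robot, y to its left, z up, the work surface at z = 0. Lengths are in m, angles in rad, forces in N, time in s.
With the tool pointing down it reaches from about 0.375 to 0.9 m from the base axis. Payload 3.1 kg.
Tool frame: the origin (TCP) lies midway between the tips of the shut fingers; the grasp point (between the pads) lies 19 mm behind it; x points along the fingers, z is the direction in which the jaws open and shut, and the axes are right-handed (so a half turn about x gives the same grasp; the last joint's range is limited). The gripper opens to 87 mm and grips with 3 to 60 N. Pads are 19 mm wide; open, the fingers measure 117 mm over their backs; the gripper's body (75 mm by 190 mm) begins 51 mm behind the grasp point.
Start: joints at [0.936, 0.527, 1.433, -0, 1.181, -0.178], TCP at [0.275, 0.561, 0.223] pointing down, gripper open.
Joint ranges: [-3.08, 3.08], [-0.75, 2.2], [0.22, 2.44], [-1.43, 4.57], [0, 2.65], [-2.85, 2.85]. Speed limits (rad/s): [2.79, 2.79, 3.14, 3.14, 3.14, 3.14].

### API

Orientations are given as a unit quaternion [x, y, z, w].
In Python, from rig import robot, optics, workorder gives the robot as it stands.
- The arm moves only by the tool arm_command, never from a script. Its argument "plan" is a list of rows, each a list of 7 numbers: the shift along the tool's x, y, z in cm, then the turn, a rotation vector about the tool's x, y, z in rad, then the finger opening in cm, from 0 to 8.7. In form: [[x, y, z, ax, ay, az, gripper], ...]. A call has 1 to 12 rows; each row shifts and turns the pose as measured when the row begins, along the tool's axes as they then stand; what a row does not reach is not made up. A row lasts 1/8 s, in which the tool goes at most 62.5 mm and 10.7 degrees, less where a joint would pass 70% of its speed; a pose out of reach is approached as far as the arm can. A call with a gripper value outside its range is refused whole. The fingers move at their own pace and stop on an object; "grip_force" is the grip in N (left out, the last holds). Time passes only in rows, so rows that do not move let the fingers close. It gives the time, the measured TCP pose, the force and the opening at its end, in the units of the state.
- robot.get_obs(): the state, without advancing time (a new reading comes with each control period).
- optics.camera(name): name is "scene" or "side" or "wrist"; returns (picture, depth): 420x560x3 uint8, blue, green, red; 420x560 float32, m along the optical axis (not along the pixel's ray), 0 where there is no reading.
- optics.camera_info(name): a dict with "mtx" (3x3 intrinsics, pixels), "position" and "rotation" of the camera in the world; the wrist camera has in their place "tool_from_camera" (4x4, takes a point from camera to tool coordinates, whose origin is the TCP and whose axes are the tool frame's). Camera axes: x right, y down, z forward; pixel columns grow to the right and rows downward; lengths in m; the calibration is good to about 2 mm. A picture is of the moment at which its call begins: read the wrist's pose just before it. camera_info takes no time and is no camera call.
- workorder.hand_in(): hands the job in, once; it reports no verdict.
The state is a dict: "time": time; "q": joint angles; "joint_velocities": joint speeds; "joint_torque": joint torques, N m; "position": TCP position; "tool_rot": TCP orientation; "ft_force": force on the tool from outside, world axes, zero at the start; "moment": the same for the moment, N m; "grip_width": finger opening in m.
Only numpy, scipy, OpenCV 4.12 (cv2) and the standard library are available. Lean on these libraries where they do the work, as an engineer would, in place of code of your own. Each camera call takes 0.05 s, during which the arm holds its last target. There are 200 camera calls.

## Working session

There is one attempt and no reset: what is moved stays moved. The work goes in short steps, Python scripts to look and compute and a tool call to move; the robot and the scene stay as the last step left them, time stands still between calls to the robot, and variables do not carry over. Pictures are saved under pics/ and viewed, about 8 in all and at most 12, crops included, and the job is handed in when it is done.

Besides the shell and the picture viewer there is one more tool, called after ">>>" as name(argument=value, ...) on one line, values as JSON. arm_command: Moves the arm, as the interface text tells. Its arguments: {"type":"object","properties":{"plan":{"type":"array"},"grip_force":{"type":"number"}},"required":["plan"]}

```bash
ls; mkdir -p pics
python3 - <<'E'
from rig import robot, optics, workorder
import cv2, numpy as np
o=robot.get_obs(); print(o)
for n in("scene","side"):
    p,d=optics.camera(n); cv2.imwrite(f"pics/{n}0.png",p); np.savez(f"pics/{n}0.npz",p=p,d=d)
    print(n,optics.camera_info(n))
print(optics.camera_info("wrist"))
E
```

```text
pics
{'time': 0.0, 'q': array([ 9.36494106e-01,  5.28443281e-01,  1.43389192e+00, -3.44984326e-05,
        1.18136906e+00, -1.78501712e-01]), 'joint_velocities': array([ 4.51418581e-05,  3.75379505e-04, -1.91109700e-03, -7.49289084e-04,
        8.29534754e-04,  1.24833274e-03]), 'joint_torque': array([-1.40699314e-03, -4.40043747e+01, -1.76590794e+01,  6.31611259e-02,
        5.81772847e-02, -1.51045306e-04]), 'position': array([0.27466282, 0.56061154, 0.22158898]), 'tool_rot': array([-0.37439562,  0.60072438,  0.37382222,  0.59934555]), 'ft_force': array([ 0.25264786, -0.16511713, -0.43602684]), 'moment': array([ 0.00789699, -0.00857568, -0.01507818]), 'grip_width': 0.08692283995891414}
scene {'mtx': array([[401.62588408,   0.        , 277.55904153],
       [  0.        , 401.62588408, 209.57229104],
       [  0.        ,   0.        ,   1.        ]]), 'position': array([ 0.98241484, -0.35420763,  0.77131485]), 'rotation': array([ 0.88591477,  0.36588854, -0.11483902, -0.26094558])}
side {'mtx': array([[519.4949127 ,   0.        , 288.44824421],
       [  0.        , 519.4949127 , 213.58447251],
       [  0.        ,   0.        ,   1.        ]]), 'position': array([0.36385896, 0.61747206, 0.99968414]), 'rotation': array([-0.21186093,  0.91787047, -0.32869365,  0.06774383])}
{'mtx': array([[309.87750527,   0.        , 277.65471269],
       [  0.        , 309.87750527, 203.03741516],
       [  0.        ,   0.        ,   1.        ]]), 'tool_from_camera': array([[ 2.90861158e-05, -3.07628201e-01,  9.51506642e-01,
        -1.61617063e-01],
       [-6.27195796e-04, -9.51506461e-01, -3.07628123e-01,
         8.56377735e-02],
       [ 9.99999803e-01, -5.87833259e-04, -2.20618741e-04,
        -5.90291948e-04],
       [ 0.00000000e+00,  0.00000000e+00,  0.00000000e+00,
         1.00000000e+00]])}
```

View pics/scene0.png

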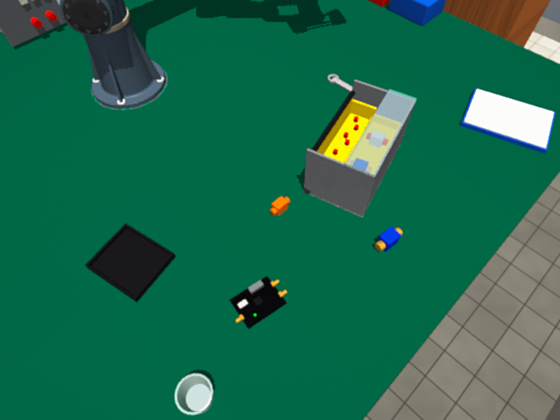

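View pics/side0.png

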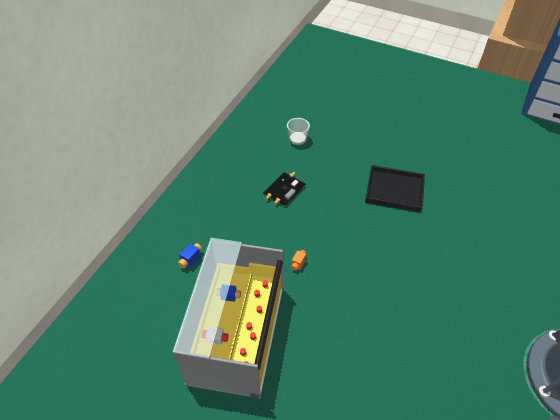

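The scene view shows the bin with its black bar at (332,122), a blue block inside at (361,165), a silver one at (377,138), a loose blue block at (388,239) and a loose orange one at (280,206). The tray is at (131,262). The side view shows the bar at (272,310), in-bin blue at (229,293), silver at (213,336), and the tray at (396,188).

Candidates: in-bin blue (side 229,293), loose blue (side 190,256), loose orange (side 299,260). The in-bin one fits because it is blue, smaller, and at the back of the bin.

```bash
cat > h.py <<'E'
import numpy as np, cv2
from scipy.spatial.transform import Rotation as R
from rig import robot, optics
def cam(n,obs=None):
    c=optics.camera_info(n); K=c["mtx"]
    if n=="wrist":
        o=obs or robot.get_obs(); T=c["tool_from_camera"]; Rt=R.from_quat(o["tool_rot"]).as_matrix()
        return K,Rt@T[:3,:3],Rt@T[:3,3]+o["position"]
    return K,R.from_quat(c["rotation"]).as_matrix(),np.array(c["position"])
def ray(n,uv,obs=None):
    K,M,t=cam(n,obs); uv=np.atleast_2d(uv).astype(float)
    v=np.c_[(uv-K[:2,2])/K[[0,1],[0,1]],np.ones(len(uv))]
    return t,v@M.T
def onz(n,uv,z,obs=None):
    t,d=ray(n,uv,obs); return t+d*((z-t[2])/d[:,2])[:,None]
def dep(n,d,m,obs=None):
    v,u=np.nonzero(m&(d>0)); t,r=ray(n,np.c_[u,v],obs); return t+r*d[v,u][:,None],np.c_[u,v]
E
python3 - <<'E'
from h import *
np.set_printoptions(precision=4,suppress=True)
for n,box in(("scene",(300,80,420,220)),("side",(170,230,300,400))):
    z=np.load(f"pics/{n}0.npz"); p=z["p"];d=z["d"]; hsv=cv2.cvtColor(p,cv2.COLOR_BGR2HSV)
    x0,y0,x1,y1=box; roi=np.zeros(d.shape,bool); roi[y0:y1,x0:x1]=1
    m=roi&(hsv[...,2]<45)
    P,uv=dep(n,d,m); s=(P[:,2]>.08)&(P[:,2]<.14); P=P[s]
    print(n,"bar n",len(P),"zmed",np.median(P[:,2]),np.percentile(P[:,2],[2,98]))
    c=P.mean(0); w=np.linalg.svd(P[:,:2]-c[:2],full_matrices=False)[2]; a=(P[:,:2]-c[:2])@w[0];b=(P[:,:2]-c[:2])@w[1]
    print(" c",c,"dir",w[0],"ext",a.min(),a.max(),b.min(),b.max(),"mid",c[:2]+w[0]*(a.min()+a.max())/2)
    tb=(82,220,180,305) if n=="scene" else(360,160,430,215)
    roi[:]=0; roi[tb[1]:tb[3],tb[0]:tb[2]]=1
    m=roi&(hsv[...,2]<60)
    P,uv=dep(n,d,m); cnt=cv2.minAreaRect(onz(n,uv,.018)[:,:2].astype(np.float32)); print(" tray",cnt, np.median(P,0))
    m=roi*0; m[y0:y1,x0:x1]=1; m=(m>0)&(hsv[...,0]>100)&(hsv[...,0]<128)&(hsv[...,1]>110)
    k,l,st,ce=cv2.connectedComponentsWithStats(m.astype(np.uint8))
    for i in range(1,k):
        if st[i,4]>30: print(" blue",ce[i],st[i],np.median(dep(n,d,l==i)[0],0),onz(n,ce[i],.075))
z=np.load("pics/side0.npz")["p"]; cv2.imwrite("pics/crop.png",cv2.resize(z[225:400,165:310],None,fx=3.4,fy=3.4,interpolation=cv2.INTER_CUBIC))
E
```

```text
scene bar n 289 zmed 0.12152637275146083 [0.1182 0.124 ]
 c [0.5955 0.1981 0.1214] dir [ 0.273 -0.962] ext -0.10968572589297677 0.10011840600945957 -0.0045881858342967435 0.005193380332094875 mid [0.5942 0.2027]
 tray ((0.49851447343826294, -0.3173609972000122), (0.14688549935817719, 0.12067617475986481), 12.835208892822266) [ 0.4934 -0.3194  0.0042]
 blue [360.2526 163.7474] [354 159  14  11  95] [0.7302 0.1181 0.1511] [[0.6993 0.176  0.075 ]]
side bar n 304 zmed 0.1206505826931828 [0.1175 0.1245]
 c [0.5908 0.2    0.1208] dir [-0.2785  0.9604] ext -0.1208689873423578 0.10899480961870235 -0.006928632417046479 0.003971271798191355 mid [0.5924 0.1942]
 tray ((0.4906225800514221, -0.3079995810985565), (0.1399468183517456, 0.13338886201381683), 13.092828750610352) [ 0.4909 -0.3171  0.0051]
 blue [190.0987 254.3599] [179 243  22  25 314] [0.8398 0.1026 0.0324] [[0.819  0.1277 0.075 ]]
 blue [230.8547 293.3419] [226 286  10  15 117] [0.6908 0.1765 0.0823] [[0.6927 0.1728 0.075 ]]
```

View pics/crop.png

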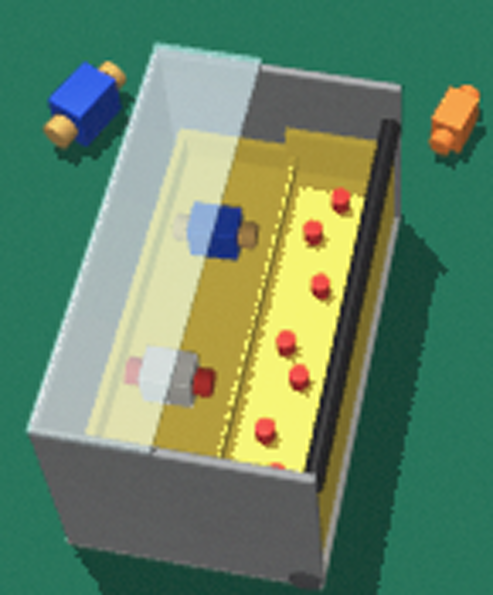

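The crop shows the in-bin blue block with brass ends at crop (222,230), smaller than the loose blue one at (85,92). The silver block with red caps is at (170,375), in the other half. The blue block in the bin is the target. Next I check the rack height and plan the first move.

```bash
cat >> h.py <<'E'
PSI=0.278; XB=np.array([np.cos(PSI),np.sin(PSI),0]); YB=np.array([-np.sin(PSI),np.cos(PSI),0]); Z=np.array([0,0,1.])
def frame(xt,zt): return np.c_[xt,np.cross(zt,xt),zt]
def rows(p,M,n,g,obs=None):
    "straight rows from measured pose to p,M"
    o=obs or robot.get_obs(); q=o["position"]; C=R.from_quat(o["tool_rot"]).as_matrix()
    rv=R.from_matrix(C.T@M).as_rotvec()
    print("dist mm",1e3*np.linalg.norm(p-q),"deg",np.degrees(np.linalg.norm(rv)))
    for i in range(n):
        Ci=C@R.from_rotvec(rv*i/n).as_matrix(); d=Ci.T@(p-q)/n*100
        print([float(x) for x in np.r_[d.round(2),(rv/n).round(3),g]])
E
python3 - <<'E'
from h import *
np.set_printoptions(precision=4,suppress=True)
z=np.load("pics/side0.npz");d=z["d"]
for uv in((300,260),(215,243),(260,247),(280,252),(220,388),(185,350),(160+27,352),(262,388),(205,300),(229,293),(240,295)):
    u,v=uv; t,r=ray("side",[uv]); print(uv,z["p"][v,u],(t+r*d[v,u])[0])
o=robot.get_obs(); C=R.from_quat(o["tool_rot"]).as_matrix(); print(C)
p=np.array([.593,.198,.22]); print(p)
for s in(1,-1):
    rows(p,frame(-Z,s*XB),10,8.7)
E
```

```text
(300, 260) [ 77 166 246] [0.6129 0.0063 0.0275]
(215, 243) [194 191 174] [0.7512 0.1233 0.1526]
(260, 247) [179 180 176] [0.6675 0.0889 0.1476]
(280, 252) [95 96 95] [0.6276 0.0788 0.1424]
(220, 388) [93 94 92] [0.6294 0.3342 0.015 ]
(185, 350) [186 184 174] [0.6807 0.3425 0.1518]
(187, 352) [187 188 176] [0.6755 0.3441 0.152 ]
(262, 388) [63 76 39] [ 0.5601  0.294  -0.    ]
(205, 300) [187 188 171] [0.7025 0.2417 0.1488]
(229, 293) [132  52  28] [0.6933 0.1781 0.084 ]
(240, 295) [ 47  99 119] [0.676  0.1652 0.0694]
[[-0.0011 -0.8979  0.4402]
 [-0.0016  0.4402  0.8979]
 [-1.      0.0003 -0.0019]]
[0.593 0.198 0.22 ]
dist mm 482.5377399395558 deg 47.95632958142899
[0.02, -4.45, -1.86, 0.084, -0.0, 0.0, 8.7]
[0.02, -4.59, -1.48, 0.084, -0.0, 0.0, 8.7]
[0.02, -4.7, -1.09, 0.084, -0.0, 0.0, 8.7]
[0.02, -4.78, -0.69, 0.084, -0.0, 0.0, 8.7]
[0.02, -4.82, -0.29, 0.084, -0.0, 0.0, 8.7]
[0.02, -4.82, 0.12, 0.084, -0.0, 0.0, 8.7]
[0.02, -4.8, 0.52, 0.084, -0.0, 0.0, 8.7]
[0.02, -4.74, 0.92, 0.084, -0.0, 0.0, 8.7]
[0.02, -4.64, 1.31, 0.084, -0.0, 0.0, 8.7]
[0.02, -4.52, 1.69, 0.084, -0.0, 0.0, 8.7]
dist mm 482.5377399395558 deg 132.0438151775409
[0.02, -4.45, -1.86, -0.23, -0.0, -0.0, 8.7]
[0.02, -3.91, -2.82, -0.23, -0.0, -0.0, 8.7]
[0.02, -3.16, -3.64, -0.23, -0.0, -0.0, 8.7]
[0.02, -2.25, -4.27, -0.23, -0.0, -0.0, 8.7]
[0.02, -1.21, -4.67, -0.23, -0.0, -0.0, 8.7]
[0.02, -0.12, -4.82, -0.23, -0.0, -0.0, 8.7]
[0.02, 0.99, -4.72, -0.23, -0.0, -0.0, 8.7]
[0.02, 2.04, -4.37, -0.23, -0.0, -0.0, 8.7]
[0.02, 2.99, -3.79, -0.23, -0.0, -0.0, 8.7]
[0.02, 3.77, -3.01, -0.23, -0.0, -0.0, 8.7]
```

>>> arm_command(plan=[[0, -4.5, -1.9, 0.084, 0, 0, 8.7], [0, -4.6, -1.5, 0.084, 0, 0, 8.7], [0, -4.7, -1.1, 0.084, 0, 0, 8.7], [0, -4.8, -0.7, 0.084, 0, 0, 6], [0, -4.8, -0.3, 0.084, 0, 0, 6], [0, -4.8, 0.1, 0.084, 0, 0, 6], [0, -4.8, 0.5, 0.084, 0, 0, 6], [0, -4.7, 0.9, 0.084, 0, 0, 6], [0, -4.6, 1.3, 0.084, 0, 0, 6], [0, -4.5, 1.7, 0.084, 0, 0, 6], [0, 0, 0, 0, 0, 0, 6]])

```text
time: 1.48
position: [0.595, 0.182, 0.2162]
tool_rot: [-0.089, 0.704, 0.087, 0.699]
ft_force: [-0.1, 0.7, -0.5]
grip_width: 0.0598
```

Run:
```python
from h import *
np.set_printoptions(precision=4,suppress=True)
o=robot.get_obs(); print(o["time"],o["position"],o["q"],o["joint_velocities"].round(3),o["ft_force"])
p,d=optics.camera("wrist"); cv2.imwrite("pics/w1.png",p); np.savez("pics/w1.npz",p=p,d=d)
rows(np.array([.593,.198,.22]),frame(-Z,XB),2,6)
hsv=cv2.cvtColor(p,cv2.COLOR_BGR2HSV)
P,uv=dep("wrist",d,hsv[...,2]<45,o); c0=np.array([.593,.198]); X=(P[:,:2]-c0)@XB[:2]; Y=(P[:,:2]-c0)@YB[:2]
s=(abs(X)<.03)&(abs(Y)<.13)&(P[:,2]>.1)&(P[:,2]<.14); print(s.sum())
for lo in np.arange(-.12,.12,.03):
    k=s&(Y>=lo)&(Y<lo+.03)
    if k.sum()>5: print(lo,k.sum(),np.percentile(X[k],[3,50,97]),np.percentile(P[k,2],[5,50,95]),Y[k].min(),Y[k].max())
```

```text
1.475 [0.595  0.182  0.2162] [ 0.1192  0.5341  1.44   -0.0036  1.1754 -0.1292] [ 0.038 -0.008  0.045  0.039  0.026 -0.001] [-0.1446  0.6751 -0.4762]
dist mm 15.093465089810103 deg 1.6130061654662422
[-0.2, 0.71, 0.17, -0.013, -0.005, 0.0, 6.0]
[-0.2, 0.71, 0.18, -0.013, -0.005, 0.0, 6.0]
0
```

View pics/w1.png

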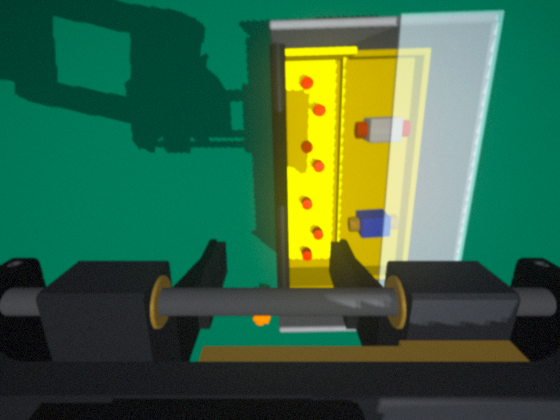

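The wrist view shows the bar as a dark vertical strip at column ~281, rows 45–290. The silver filter is at (383,130) and the blue attenuator at (373,223). The gripper body is wide along the jaw axis.

Run:
```python
from h import *
np.set_printoptions(precision=4,suppress=True)
o=robot.get_obs(); z=np.load("pics/w1.npz");p=z["p"];d=z["d"];c0=np.array([.593,.198])
for v in(80,120,160,200,240,270):
    g=p[v].max(1); 
    us=[u for u in range(262,300)]
    print(v,g[262:300])
    t,r=ray("wrist",[(u,v) for u in us],o); P=t+r*d[v,us][:,None]; k=(P[:,2]>.095)&(P[:,2]<.14)
    if k.any(): print("   ",np.array(us)[k],((P[k,:2]-c0)@XB[:2]).round(3),((P[k,:2]-c0)@YB[:2]).mean(),P[k,2].round(3))
```

```text
80 [ 78  78  84  85  84  84  83  77  72  59  55  61  59  64  71  74  79  78
  74  72  70  68 100 181 244 253 254 254 254 254 254 254 254 254 254 253
 246 226]
    [271 272 273 274 275 276 277 278 279 280 281 282 283 284 285] [-0.008 -0.007 -0.006 -0.006 -0.005 -0.004 -0.003 -0.003 -0.002 -0.001
 -0.     0.001  0.001  0.002  0.003] 0.08758024109258754 [0.119 0.121 0.12  0.123 0.122 0.123 0.123 0.122 0.122 0.122 0.123 0.12
 0.121 0.121 0.119]
120 [ 80  83  79  85  81  83  84  82  80  75  63  53  58  58  59  57  61  65
  65  63  60  64  68  89 142 190 209 210 208 212 211 213 208 210 212 214
 214 213]
    [272 273 274 275 276 277 278 279 280 281 282 283 284 285 286] [-0.008 -0.007 -0.007 -0.006 -0.005 -0.004 -0.003 -0.003 -0.002 -0.001
 -0.     0.001  0.001  0.002  0.003] 0.057778563838744086 [0.118 0.12  0.121 0.122 0.123 0.123 0.123 0.122 0.123 0.122 0.121 0.122
 0.121 0.119 0.119]
160 [ 86  85  87  85  88  86  85  87  91  88  79  70  63  58  63  63  65  69
  65  71  67  71  74  74 104 156 198 208 211 211 213 212 212 213 214 214
 214 211]
    [274 275 276 277 278 279 280 281 282 283 28
[... 774 characters left out ...]
4 254 254 254 254 254 254
 254 254]
    [276 277 278 279 280 281 282 283 284 285 286 287 288] [-0.008 -0.007 -0.006 -0.005 -0.004 -0.003 -0.002 -0.002 -0.001  0.
  0.001  0.002  0.003] -0.047142069133785304 [0.118 0.12  0.121 0.122 0.123 0.123 0.123 0.122 0.122 0.123 0.122 0.12
 0.12 ]
270 [126 124 124 127 126 124 127 127 128 128 125 127 127 124 106  75  57  53
  56  61  65  70  72  67  66  67  76 111 139 151 151 151 153 152 150 150
 151 150]
    [277 278 279 280 281 282 283 284 285 286 287 288 289] [-0.008 -0.007 -0.006 -0.005 -0.004 -0.003 -0.002 -0.001 -0.     0.001
  0.002  0.002  0.003] -0.07795626164171243 [0.118 0.121 0.122 0.121 0.122 0.122 0.124 0.122 0.121 0.122 0.121 0.119
 0.119]
```

```bash
cat >> h.py <<'E'
BAR=np.array([.5906,.1973,.117])
E
python3 - <<'E'
from h import *
np.set_printoptions(precision=4,suppress=True)
o=robot.get_obs(); z=np.load("pics/w1.npz");p=z["p"];d=z["d"]
P,uv=dep("wrist",d,np.ones(d.shape,bool),o); X=(P-BAR)@XB; Y=(P-BAR)@YB
for x in np.arange(.005,.14,.01):
    print(round(x,3),[ (lambda k: round(float(np.percentile(P[k,2],97)),3) if k.sum()>3 else None)((abs(X-x)<.005)&(abs(Y-y)<.01)) for y in np.arange(-.08,.11,.02)])
rows(BAR-.012*YB+[0,0,-.017],frame(-Z,XB),4,5)
E
```

```text
0.005 [0.123, 0.123, 0.123, 0.123, 0.326, 0.332, 0.123, 0.123, 0.123, 0.123]
0.015 [0.058, 0.058, 0.058, 0.058, 0.328, 0.332, 0.058, 0.058, 0.058, 0.097]
0.025 [0.069, 0.058, 0.069, 0.265, 0.329, 0.328, 0.069, 0.058, 0.069, 0.097]
0.035 [0.069, 0.069, 0.068, 0.286, 0.328, 0.328, 0.058, 0.069, 0.068, 0.097]
0.045 [0.068, 0.069, 0.058, 0.058, 0.328, 0.327, 0.058, 0.069, 0.058, 0.097]
0.055 [0.071, 0.073, 0.073, 0.073, 0.328, 0.327, 0.073, 0.073, 0.072, 0.097]
0.065 [0.063, 0.074, 0.073, 0.073, 0.326, 0.323, 0.073, 0.073, 0.073, 0.097]
0.075 [0.058, 0.079, 0.077, 0.058, 0.305, 0.303, 0.148, 0.151, 0.151, 0.151]
0.085 [0.152, 0.152, 0.152, 0.152, 0.152, 0.296, 0.152, 0.152, 0.153, 0.152]
0.095 [0.057, 0.152, 0.152, 0.152, 0.152, 0.152, 0.153, 0.152, 0.153, 0.152]
0.105 [0.057, 0.153, 0.152, 0.152, 0.153, 0.152, 0.152, 0.152, 0.153, 0.153]
0.115 [0.057, 0.152, 0.153, 0.153, 0.153, 0.152, 0.153, 0.153, 0.153, 0.153]
0.125 [None, 0.152, 0.152, 0.153, 0.152, 0.153, 0.153, 0.153, 0.153, 0.153]
0.135 [None, 0.152, 0.152, 0.152, 0.153, 0.153, 0.153, 0.153, 0.153, 0.153]
dist mm 116.0259804522146 deg 1.6130061654662422
[2.9, 0.06, 0.06, -0.007, -0.003, 0.0, 5.0]
[2.9, 0.05, 0.05, -0.007, -0.003, 0.0, 5.0]
[2.9, 0.05, 0.04, -0.007, -0.003, 0.0, 5.0]
[2.9, 0.05, 0.04, -0.007, -0.003, 0.0, 5.0]
```

>>> arm_command(plan=[[2.9, 0.1, 0.1, -0.007, -0.003, 0, 5], [2.9, 0, 0, -0.007, -0.003, 0, 5], [2.9, 0, 0, -0.007, -0.003, 0, 5], [2.9, 0, 0, -0.007, -0.003, 0, 5], [0, 0, 0, 0, 0, 0, 5]])

```text
time: 2.15
position: [0.5876, 0.1902, 0.0968]
tool_rot: [-0.101, 0.701, 0.102, 0.699]
ft_force: [-0.8, -0.1, 0.8]
grip_width: 0.0502
```

Run:
```python
from h import *
np.set_printoptions(precision=4,suppress=True)
o=robot.get_obs(); print(o["position"],o["ft_force"],(o["position"]-BAR)@XB,(o["position"]-BAR)@YB)
rows(BAR-.012*YB+[0,0,-.017],frame(-Z,XB),1,5)
```

```text
[0.5876 0.1902 0.0968] [-0.8289 -0.1494  0.8139] -0.004862605808606856 -0.006044482349246258
dist mm 8.342392488712223 deg 0.6421172786679813
[-0.33, -0.6, 0.48, 0.011, -0.002, -0.002, 5.0]
```

Centre and close with a moderate grip.

>>> arm_command(plan=[[-0.2, 0, 0.5, 0.011, 0, 0, 5], [0, 0, 0, 0, 0, 0, 0.8], [0, 0, 0, 0, 0, 0, 0.8], [0, 0, 0, 0, 0, 0, 0.8], [0, 0, 0, 0, 0, 0, 0.8]], grip_force=25)

```text
time: 2.78
position: [0.5948, 0.1935, 0.1036]
tool_rot: [-0.098, 0.698, 0.099, 0.702]
ft_force: [-0.0, -0.2, 0.4]
grip_width: 0.0178
```

Run:
```python
from h import *
np.set_printoptions(precision=4,suppress=True)
o=robot.get_obs(); print(o["time"],o["position"],o["ft_force"],o["grip_width"],(o["position"]-BAR)@XB)
# arc: rigidly rotate current tool pose about hinge by small angles
h=BAR+.005*XB-[0,0,.105]; C=R.from_quat(o["tool_rot"]).as_matrix(); p=o["position"]; n=10; a=.66/n
Ra=lambda t:R.from_rotvec(-YB*t)   # bar -> -x
for i in range(n):
    p0=h+Ra(a*i).apply(p-h);p1=h+Ra(a*(i+1)).apply(p-h);C0=Ra(a*i).as_matrix()@C
    rv=C0.T@(-YB*a); print((C0.T@(p1-p0)*100).round(2),rv.round(3))
print(p1,h)
```

```text
2.775 [0.5948 0.1935 0.1036] [-0.0013 -0.2025  0.3511] 0.017837544871879423 0.0029655209410461955
[ 0.03  0.   -0.6 ] [-0.    -0.066 -0.   ]
[ 0.03  0.   -0.6 ] [-0.    -0.066 -0.   ]
[ 0.03  0.   -0.6 ] [-0.    -0.066 -0.   ]
[ 0.03  0.   -0.6 ] [-0.    -0.066 -0.   ]
[ 0.03  0.   -0.6 ] [-0.    -0.066 -0.   ]
[ 0.03  0.   -0.6 ] [-0.    -0.066 -0.   ]
[ 0.03  0.   -0.6 ] [-0.    -0.066 -0.   ]
[ 0.03  0.   -0.6 ] [-0.    -0.066 -0.   ]
[ 0.03  0.   -0.6 ] [-0.    -0.066 -0.   ]
[ 0.03  0.   -0.6 ] [-0.    -0.066 -0.   ]
[0.5412 0.1782 0.0831] [0.5954 0.1987 0.012 ]
```

>>> arm_command(plan=[[0, 0, 0, 0, 0, 0, 0.8], [0, 0, 0, 0, 0, 0, 0.8]])

```text
time: 3.02
position: [0.5946, 0.1934, 0.1038]
tool_rot: [-0.097, 0.699, 0.099, 0.702]
ft_force: [-0.2, 0.6, -0.5]
grip_width: 0.0108
```

>>> arm_command(plan=[[0, 0, 0, 0, 0, 0, 0.5], [0, 0, -0.6, 0, -0.066, 0, 0.5], [0, 0, -0.6, 0, -0.066, 0, 0.5], [0, 0, -0.6, 0, -0.066, 0, 0.5], [0, 0, -0.6, 0, -0.066, 0, 0.5]])

```text
time: 3.65
position: [0.5845, 0.1901, 0.1031]
tool_rot: [-0.081, 0.586, 0.111, 0.798]
ft_force: [5.5, 9.2, -6.9]
grip_width: 0.011
```

```bash
cat > arc.py <<'E'
from h import *
np.set_printoptions(precision=4,suppress=True)
o=robot.get_obs(); C=R.from_quat(o["tool_rot"]).as_matrix()
h=BAR+.005*XB-[0,0,.105]
g=o["position"]-.0135*C[:,0]-h; x,z=g@XB,g[2]
print("t",o["time"],"f",o["ft_force"],"w",o["grip_width"],"radius",np.hypot(x,z),"bin ang",np.arctan2(-x,z)-np.arctan2(5,105),"tool tilt",np.arctan2(C[:,0]@XB,-C[2,0]))
E
python3 arc.py
```

```text
t 3.65 f [ 5.4545  9.1813 -6.8607] w 0.010992409032881116 radius 0.10529632302188263 bin ang 0.11338921871707605 tool tilt 0.3041573627425202
```

>>> arm_command(plan=[[-0.2, 0, -1, 0, 0, 0, 0.5], [-0.1, 0, -1, 0, 0, 0, 0.5], [-0.1, 0, -1, 0, 0, 0, 0.5]])

```text
time: 4.03
position: [0.5672, 0.1851, 0.0987]
tool_rot: [-0.079, 0.576, 0.11, 0.806]
ft_force: [11.2, 9.8, -10.5]
grip_width: 0.0109
```

```bash
python3 arc.py
```

```text
t 4.025 f [ 11.2355   9.8394 -10.4669] w 0.010936921690826964 radius 0.10548064837742457 bin ang 0.2927102529163865 tool tilt 0.32920400913594666
```

>>> arm_command(plan=[[0, 0, -1, 0, -0.05, 0, 0.5], [0, 0, -1, 0, -0.05, 0, 0.5], [0, 0, -1, 0, -0.05, 0, 0.5], [0, 0, -1, 0, -0.05, 0, 0.5]])

```text
time: 4.53
position: [0.558, 0.1831, 0.0942]
tool_rot: [-0.067, 0.512, 0.119, 0.848]
ft_force: [4.6, -17.3, 4.5]
grip_width: 0.0111
```

```bash
python3 arc.py
```

```text
t 4.525 f [  4.6171 -17.2849   4.5031] w 0.011142610870116558 radius 0.10498274856663893 bin ang 0.4119683745514393 tool tilt 0.48553140670079814
```

>>> arm_command(plan=[[-0.1, 0, -1.1, 0, -0.02, 0, 0.5], [0, 0, -1.1, 0, -0.04, 0, 0.5], [0, 0, -1.1, 0, -0.04, 0, 0.5], [0, 0, -1.1, 0, -0.04, 0, 0.5]])

```text
time: 5.03
position: [0.5499, 0.1809, 0.0892]
tool_rot: [-0.055, 0.486, 0.126, 0.863]
ft_force: [5.3, -13.9, 8.6]
grip_width: 0.0111
```

```bash
python3 arc.py
```

```text
t 5.025 f [  5.345  -13.8654   8.6484] w 0.011066907916020049 radius 0.1047087995282006 bin ang 0.5127994611193605 tool tilt 0.5495591766462533
```

>>> arm_command(plan=[[0, 0, -1.2, 0, -0.03, 0, 0.5], [0, 0, -1.2, 0, -0.03, 0, 0.5], [0, 0, -1.2, 0, -0.03, 0, 0.5], [0, 0, -1.2, 0, -0.03, 0, 0.5]])

```text
time: 5.52
position: [0.5429, 0.1777, 0.0849]
tool_rot: [-0.041, 0.425, 0.149, 0.892]
ft_force: [10.7, 17.3, -21.5]
grip_width: 0.0107
```

```bash
python3 arc.py
```

```text
t 5.525 f [ 10.694   17.3235 -21.4811] w 0.010739261914888255 radius 0.10555015882503338 bin ang 0.614383688343781 tool tilt 0.6901751814063257
```

>>> arm_command(plan=[[-0.1, 0, -1.2, 0, 0, 0, 0.5], [-0.1, 0, -1.2, 0, 0, 0, 0.5]])

```text
time: 5.78
position: [0.5417, 0.1776, 0.0838]
tool_rot: [-0.038, 0.417, 0.16, 0.894]
ft_force: [9.6, 11.9, 0.2]
grip_width: 0.0111
```

```bash
python3 arc.py
```

```text
t 5.775 f [ 9.6108 11.8533  0.2344] w 0.011075090597795482 radius 0.10540093919960564 bin ang 0.6312311216215873 tool tilt 0.7075564690487082
```

>>> arm_command(plan=[[0, 0, -1.6, 0, 0.02, 0, 0.5], [0, 0, -2.0, 0, 0.02, 0, 0.5], [0, 0, -2.0, 0, 0, 0, 0.5]])

```text
time: 6.15
position: [0.542, 0.1777, 0.084]
tool_rot: [-0.032, 0.403, 0.178, 0.897]
ft_force: [10.7, 15.5, -0.4]
grip_width: 0.0112
```

```bash
python3 arc.py
```

```text
t 6.15 f [10.6684 15.5111 -0.3857] w 0.011192370569313475 radius 0.1052404306488696 bin ang 0.6315842128498279 tool tilt 0.738074114714229
```

The angle is constant at about 0.63 against the push, so it appears to be at the stop. Release and back off.

>>> arm_command(plan=[[0, 0, 0, 0, 0, 0, 4.5], [0, 0, 0, 0, 0, 0, 4.5], [0, 0, 0, 0, 0, 0, 4.5], [-2, 0, 0, 0, 0, 0, 4.5], [-3, 0, 0, 0, 0, 0, 4.5], [-4, 0, 0, 0, 0, 0, 4.5], [-4, 0, 0, 0, 0, 0, 4.5], [-4, 0, 0, 0, 0, 0, 4.5], [0, 0, 0, 0, 0, 0, 4.5]])

```text
time: 7.28
position: [0.4344, 0.1259, 0.2095]
tool_rot: [-0.032, 0.406, 0.176, 0.896]
ft_force: [0.3, 0.1, -0.7]
grip_width: 0.0447
```

Run:
```python
from h import *
np.set_printoptions(precision=4,suppress=True)
o=robot.get_obs(); print(o["time"],o["position"],o["q"]); print(R.from_quat(o["tool_rot"]).as_matrix())
for n in("side","scene"):
    p,d=optics.camera(n); np.savez(f"pics/{n}2.npz",p=p,d=d)
    hsv=cv2.cvtColor(p,cv2.COLOR_BGR2HSV)
    m=(hsv[...,0]>100)&(hsv[...,0]<128)&(hsv[...,1]>110)
    k,l,st,ce=cv2.connectedComponentsWithStats(m.astype(np.uint8))
    for i in range(1,k):
        if st[i,4]>30:
            P=dep(n,d,l==i)[0]
            if len(P): q=np.median(P,0)-BAR; print(n,ce[i],st[i],np.median(P,0),"rel",q@XB,q@YB,q[2])
p=np.load("pics/side2.npz")["p"]; cv2.imwrite("pics/s2.png",cv2.resize(p[215:400,150:340],None,fx=3.2,fy=3.2,interpolation=cv2.INTER_CUBIC))
```

```text
7.275 [0.4344 0.1259 0.2095] [-0.3083  0.2838  2.4241  1.8559  0.5008 -2.3722]
[[ 0.6078 -0.3424  0.7165]
 [ 0.29    0.9357  0.2011]
 [-0.7393  0.0856  0.668 ]]
side [542.8916  70.3642] [522  20  38  97 895] [ 0.2481 -0.783   0.1316] rel -0.5983639605690281 -0.8486548445325266 0.01459102432679403
side [190.1302 254.3619] [179 243  22  25 315] [0.8391 0.1028 0.0328] rel 0.2130585348160376 -0.15910948666559996 -0.08422713538936251
side [257.0126 287.7731] [246 278  21  19 238] [0.6383 0.161  0.1165] rel 0.03592987718884782 -0.04799354084531621 -0.0005332833904596185
scene [417.0862   9.1533] [388   0  58  26 998] [0.4216 0.8231 0.0349] rel 0.009176308574681397 0.648147453730031 -0.08207178795219529
scene [502.8706 131.9091] [460  88  96  65 572] [0.8708 0.5576 0.0088] rel 0.36833071696442193 0.2695984704283937 -0.10821702364730292
scene [335.712  145.1413] [328 137  17  16 184] [0.6452 0.1477 0.1156] rel 0.0388705824137787 -0.06271707118793837 -0.0014146153091717656
scene [389.4108 237.4936] [377 226  24  26 314] [0.8514 0.0961 0.0341] rel 0.2229830762241806 -0.1689285178341165 -0.08285549034867952
```

View pics/s2.png

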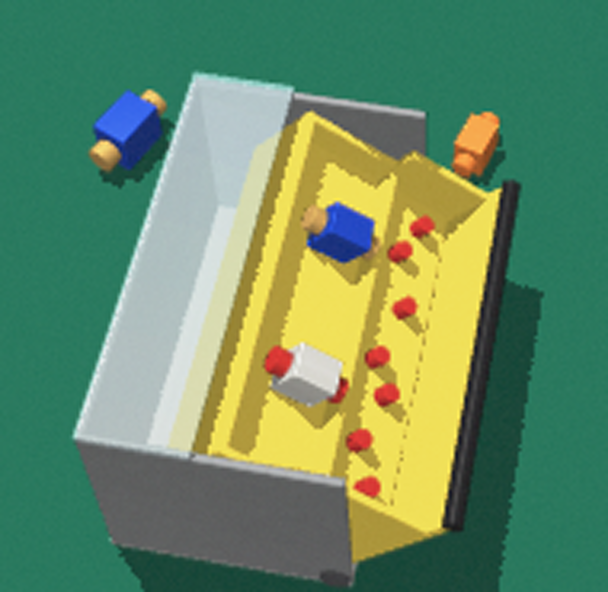

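The enlarged side view shows the bin open, with the bar out front at (485,350). The attenuator is at (342,232) and the filter at (305,375), both now clear of the roof. Next I measure the bin angle and the block in the bin's frame.

Run:
```python
from h import *
np.set_printoptions(precision=4,suppress=True)
h=BAR+.005*XB-[0,0,.105]
for n,seed,box in(("side",(257,288),(225,220,315,390)),("scene",(336,145),(290,80,400,220))):
    z=np.load(f"pics/{n}2.npz");p=z["p"];d=z["d"];hsv=cv2.cvtColor(p,cv2.COLOR_BGR2HSV)
    roi=np.zeros(d.shape,bool);roi[box[1]:box[3],box[0]:box[2]]=1
    P,_=dep(n,d,roi&(hsv[...,2]<60)); q=P-BAR; X,Y,Zr=q@XB,q@YB,q[:,2]; k=(X<-.045)&(X>-.085)&(Zr>-.04)&(Zr<0)&(abs(Y)<.1)
    print(n,"bar",k.sum(),np.median(X[k]),np.median(Zr[k]),np.percentile(X[k],[3,97]),Zr[k].max())
    # bin floor plane angle from yellow pts
    P,_=dep(n,d,roi&(hsv[...,0]>20)&(hsv[...,0]<35)&(hsv[...,1]>120)); q=P-h; X,Y,Zr=q@XB,q@YB,q[:,2]
    for a in(.60,.62,.64,.65,.66):
        zb=-X*np.sin(a)+Zr*np.cos(a); xb=X*np.cos(a)+Zr*np.sin(a)
        k=(abs(Y)<.02)&(xb>.063)&(xb<.115)&(abs(zb-.045)<.006); s=np.polyfit(xb[k],zb[k],1); print("  ",a,k.sum(),"slope",s[0],"z",zb[k].mean())
    m=roi&(hsv[...,0]>100)&(hsv[...,0]<128)&(hsv[...,1]>110)
    P,_=dep(n,d,m); q=P-h; a=.65; X,Y,Zr=q@XB,q@YB,q[:,2]; zb=-X*np.sin(a)+Zr*np.cos(a)-.045; xb=X*np.cos(a)+Zr*np.sin(a)
    k=zb>.023; print(n,"top",k.sum(),"xb",np.percentile(xb[k],[3,50,97]),"Y",np.percentile(Y[k],[3,50,97]),"z",np.median(zb[k]))
    if k.sum()>20: print("  rect",cv2.minAreaRect(np.c_[xb[k],Y[k]].astype(np.float32)))
```

```text
side bar 473 -0.0610653526712808 -0.020247190566736087 [-0.0654 -0.0548] -0.014734295297033087
   0.6 416 slope 0.043164042994051625 z 0.04709545260126962
   0.62 426 slope 0.027176752867966624 z 0.04534292272115653
   0.64 430 slope 0.0056981874269904295 z 0.04352892520394201
   0.65 432 slope -0.0044684393827569314 z 0.04262570522782062
   0.66 423 slope -0.013830440588302463 z 0.04180966558874495
side top 126 xb [0.0718 0.0875 0.1003] Y [-0.0646 -0.0532 -0.0437] z 0.02561745442732693
  rect ((0.08589979261159897, -0.0536927692592144), (0.029234258458018303, 0.023422658443450928), 0.8818925619125366)
scene bar 243 -0.057386396065854724 -0.01983898816561637 [-0.0623 -0.0542] -0.015687812091923395
   0.6 111 slope 0.055934871734610446 z 0.04644727635205685
   0.62 116 slope 0.030293443970392474 z 0.04480548241782776
   0.64 117 slope 0.010053836403181311 z 0.04316008289292771
   0.65 117 slope 0.00010443606136427687 z 0.04233250371178765
   0.66 118 slope -0.010638044420439448 z 0.041506592317589686
scene top 99 xb [0.0013 0.0796 0.1006] Y [-0.079  -0.0532  0.0841] z 0.0256064249774601
  rect ((0.050779327750205994, 0.0034008249640464783), (0.18491336703300476, 0.10019466280937195), 89.9979248046875)
```

The floor-plane fit gives 0.647 rad, so the bin is fully open. The attenuator is at bin y ≈ −53 mm with its rear free, yaw about 1°. Now I plan the pre-grasp.

```bash
cat >> h.py <<'E'
HNG=BAR+.005*XB-np.array([0,0,.105])
BLK=HNG+.0342*XB-.0535*YB+np.array([0,0,.0971])
def tilt(t): return np.sin(t)*XB-np.cos(t)*Z
def show():
    o=robot.get_obs(); print("t",o["time"],"p",o["position"].round(4),"q",o["q"].round(2),"f",o["ft_force"].round(1),"w",o["grip_width"])
E
cat > pre.py <<'E'
import sys
from h import *
show(); d,n=float(sys.argv[1]),int(sys.argv[2]); x=tilt(.2)
rows(BLK+x*(.0077-d),frame(x,YB),n,5)
E
python3 pre.py .11 14
```

```text
t 7.375 p [0.4362 0.1259 0.2083] q [-0.31  0.29  2.42  1.86  0.5  -2.37] f [ 0.1 -0.2 -0.3] w 0.04514437836997078
dist mm 188.8975908536959 deg 92.70587164488546
[0.86, -0.29, 1.0, -0.107, 0.036, 0.023, 5.0]
[0.81, -0.42, 0.99, -0.107, 0.036, 0.023, 5.0]
[0.77, -0.54, 0.97, -0.107, 0.036, 0.023, 5.0]
[0.72, -0.66, 0.93, -0.107, 0.036, 0.023, 5.0]
[0.67, -0.77, 0.88, -0.107, 0.036, 0.023, 5.0]
[0.62, -0.88, 0.81, -0.107, 0.036, 0.023, 5.0]
[0.57, -0.98, 0.74, -0.107, 0.036, 0.023, 5.0]
[0.52, -1.06, 0.65, -0.107, 0.036, 0.023, 5.0]
[0.48, -1.14, 0.55, -0.107, 0.036, 0.023, 5.0]
[0.43, -1.2, 0.44, -0.107, 0.036, 0.023, 5.0]
[0.39, -1.25, 0.32, -0.107, 0.036, 0.023, 5.0]
[0.35, -1.29, 0.2, -0.107, 0.036, 0.023, 5.0]
[0.31, -1.31, 0.07, -0.107, 0.036, 0.023, 5.0]
[0.28, -1.32, -0.06, -0.107, 0.036, 0.023, 5.0]
```

>>> arm_command(plan=[[0.9, -0.3, 1.0, -0.107, 0.036, 0.023, 5], [0.8, -0.4, 1.0, -0.107, 0.036, 0.023, 5], [0.8, -0.5, 1.0, -0.107, 0.036, 0.023, 5], [0.7, -0.7, 0.9, -0.107, 0.036, 0.023, 5], [0.7, -0.8, 0.9, -0.107, 0.036, 0.023, 5], [0.6, -0.9, 0.8, -0.107, 0.036, 0.023, 5], [0.6, -1.0, 0.7, -0.107, 0.036, 0.023, 5], [0.5, -1.1, 0.6, -0.107, 0.036, 0.023, 5]])

```text
time: 8.38
position: [0.5485, 0.1471, 0.1928]
tool_rot: [-0.388, 0.423, 0.417, 0.705]
ft_force: [0.6, -0.2, -0.6]
grip_width: 0.05
```

```bash
python3 pre.py .09 8
```

```text
t 8.375 p [0.5485 0.1471 0.1928] q [-0.1   0.4   1.88  0.5   0.64 -1.71] f [ 0.6 -0.2 -0.6] w 0.05002174854129879
dist mm 78.96390368951131 deg 38.3300730570061
[0.34, -0.87, 0.31, -0.078, 0.027, 0.013, 5.0]
[0.32, -0.9, 0.25, -0.078, 0.027, 0.013, 5.0]
[0.3, -0.92, 0.19, -0.078, 0.027, 0.013, 5.0]
[0.29, -0.94, 0.12, -0.078, 0.027, 0.013, 5.0]
[0.27, -0.95, 0.06, -0.078, 0.027, 0.013, 5.0]
[0.26, -0.95, -0.01, -0.078, 0.027, 0.013, 5.0]
[0.25, -0.95, -0.08, -0.078, 0.027, 0.013, 5.0]
[0.24, -0.95, -0.14, -0.078, 0.027, 0.013, 5.0]
```

>>> arm_command(plan=[[0.2, -0.9, 0.3, -0.1, 0.034, 0.016, 5], [0.2, -1.0, 0.3, -0.1, 0.034, 0.016, 5], [0.2, -1.1, 0.2, -0.1, 0.034, 0.016, 5], [0.2, -1.1, 0.1, -0.1, 0.034, 0.016, 5], [0.2, -1.1, 0, -0.1, 0.034, 0.016, 5], [0.2, -1.1, -0.1, -0.1, 0.034, 0.016, 5], [0, -1, -0.1, 0, 0, 0, 5], [0, 0, 0, 0, 0, 0, 5]])

```text
time: 9.38
position: [0.6261, 0.1658, 0.1782]
tool_rot: [0.594, -0.365, -0.533, -0.48]
ft_force: [-0.9, -0.5, 1.0]
grip_width: 0.0501
```

```bash
python3 pre.py .08 2;  python3 - <<'E'
from h import *
p,d=optics.camera("wrist"); o=robot.get_obs(); cv2.imwrite("pics/w3.png",p)
C=R.from_quat(o["tool_rot"]).as_matrix()
hsv=cv2.cvtColor(p,cv2.COLOR_BGR2HSV); m=(hsv[...,0]>100)&(hsv[...,0]<128)&(hsv[...,1]>110)
k,l,st,ce=cv2.connectedComponentsWithStats(m.astype(np.uint8))
for i in range(1,k):
    if st[i,4]>60:
        P=dep("wrist",d,l==i,o)[0]; q=P-HNG;a=.648; X,Y,Zr=q@XB,q@YB,q[:,2]; zb=-X*np.sin(a)+Zr*np.cos(a)-.045; xb=X*np.cos(a)+Zr*np.sin(a)
        k2=zb>.02
        print(ce[i].round(),st[i,4],np.median(P,0).round(4),k2.sum(), cv2.minAreaRect(np.c_[xb[k2],Y[k2]].astype(np.float32)) if k2.sum()>10 else"",np.median(zb[k2]))
E
```

```text
t 9.375 p [0.6261 0.1658 0.1782] q [ 0.05  0.54  1.57  0.09  0.86 -1.85] f [-0.9 -0.5  1. ] w 0.05007350833899742
dist mm 13.58395879931833 deg 1.9964708420999262
[-0.11, 0.02, -0.67, 0.001, 0.015, -0.009, 5.0]
[-0.1, 0.01, -0.67, 0.001, 0.015, -0.009, 5.0]
[256. 214.] 1053 [0.6328 0.1524 0.1201] 1049 ((0.08357390761375427, -0.05481966212391853), (0.029954396188259125, 0.020500805228948593), 2.620530366897583) 0.027110383626110415
```

View pics/w3.png

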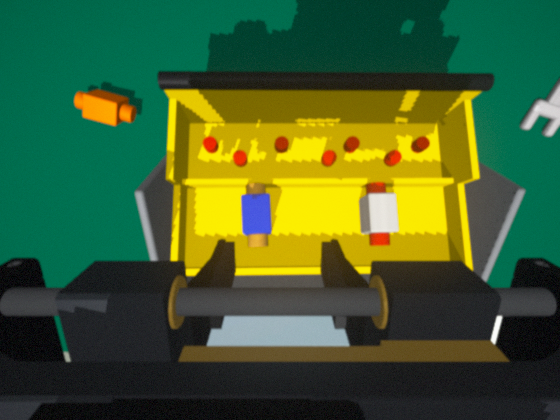

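The wrist view from above the bin shows the blue attenuator at (256,214) and the silver filter at (379,213), with open space around the blue one. Both sit against the lip.

```bash
sed -i 's/^BLK=.*/BLK=HNG+.0328*XB-.0545*YB+np.array([0,0,.0976])/' h.py; python3 pre.py .06 2
```

```text
t 9.425 p [0.6252 0.1656 0.178 ] q [ 0.05  0.54  1.57  0.09  0.86 -1.85] f [ 0.7 -0.2  0.7] w 0.0500596277596357
dist mm 22.6047908290085 deg 2.0387984548230658
[0.85, 0.01, -0.75, 0.001, 0.015, -0.009, 5.0]
[0.86, 0.02, -0.74, 0.001, 0.015, -0.009, 5.0]
```

>>> arm_command(plan=[[0.9, 0, -0.8, 0, 0.015, -0.009, 5], [0.9, 0, -0.8, 0, 0.015, -0.009, 5], [0, 0, 0, 0, 0, 0, 5]])

```text
time: 9.8
position: [0.6313, 0.1499, 0.1575]
tool_rot: [0.604, -0.368, -0.52, -0.479]
ft_force: [-0.2, -0.0, -0.1]
grip_width: 0.0502
```

```bash
python3 pre.py .03 1; python3 pre.py 0 3
```

```text
t 9.8 p [0.6313 0.1499 0.1575] q [ 0.04  0.57  1.59  0.06  0.79 -1.85] f [-0.2 -0.  -0.1] w 0.05018530797147037
dist mm 27.136860334790892 deg 0.1557345067153245
[2.7, -0.2, 0.23, 0.0, -0.0, -0.003, 5.0]
t 9.8 p [0.6313 0.1499 0.1575] q [ 0.04  0.57  1.59  0.06  0.79 -1.85] f [-0.2 -0.  -0.1] w 0.05018530797147037
dist mm 57.05130829730234 deg 0.1557345067153245
[1.9, -0.07, 0.08, 0.0, -0.0, -0.001, 5.0]
[1.9, -0.07, 0.08, 0.0, -0.0, -0.001, 5.0]
[1.9, -0.06, 0.08, 0.0, -0.0, -0.001, 5.0]
```

>>> arm_command(plan=[[1.8, -0.1, 0.1, 0, 0, 0, 5], [1.8, -0.1, 0.1, 0, 0, 0, 5], [1.2, 0, 0, 0, 0, 0, 5], [0, 0, 0, 0, 0, 0, 5]])

```text
time: 10.3
position: [0.6421, 0.155, 0.1069]
tool_rot: [0.603, -0.369, -0.52, -0.479]
ft_force: [0.7, 0.3, -0.5]
grip_width: 0.0501
```

```bash
python3 pre.py 0 1
```

```text
t 10.3 p [0.6421 0.155  0.1069] q [ 0.05  0.65  1.6   0.07  0.7  -1.85] f [ 0.7  0.3 -0.5] w 0.050143158229591
dist mm 5.100993666933256 deg 0.21169814805617354
[0.51, -0.04, 0.03, -0.001, -0.0, -0.004, 5.0]
```

>>> arm_command(plan=[[0.4, 0, 0, 0, 0, 0, 5], [0, 0, 0, 0, 0, 0, 1.5], [0, 0, 0, 0, 0, 0, 1.5], [0, 0, 0, 0, 0, 0, 1.5], [0, 0, 0, 0, 0, 0, 1.5], [0, 0, 0, 0, 0, 0, 1.5]], grip_force=25)

```text
time: 11.05
position: [0.6436, 0.1554, 0.1043]
tool_rot: [0.604, -0.368, -0.519, -0.48]
ft_force: [-0.2, 0.4, -0.9]
grip_width: 0.0215
```

>>> arm_command(plan=[[-1, 0.4, 0, 0, 0, 0, 1.5], [-2, 0.8, 0, 0, 0, 0, 1.5], [-2.5, 1, 0, 0, 0, 0, 1.5], [-4, 0, 0, 0, 0, 0, 1.5], [-4, 0, 0, 0, 0, 0, 1.5], [0, 0, 0, 0, 0, 0, 1.5]])

```text
time: 11.8
position: [0.5931, 0.1414, 0.2373]
tool_rot: [0.603, -0.369, -0.52, -0.479]
ft_force: [-0.2, 0.0, -0.5]
grip_width: 0.022
```

Run:
```python
from h import *
show(); p,d=optics.camera("side"); q,_=optics.camera("wrist")
cv2.imwrite("pics/s4.png",np.hstack([cv2.resize(p[200:400,140:340],(400,400)),cv2.resize(q[:300,100:400],(400,400))]))
```

```text
t 11.8 p [0.5931 0.1414 0.2373] q [ 0.03  0.42  1.61  0.06  0.92 -1.85] f [-0.2  0.  -0.5] w 0.021950525913253114
```

View pics/s4.png

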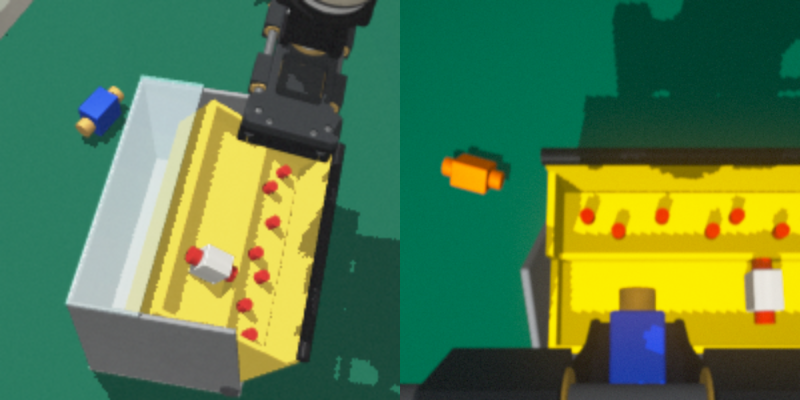

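The left half shows the bin still open with the silver filter left in it. The right half shows the blue attenuator held between the fingers at (637,345). Next is the move to the tray.

```bash
cat > place.py <<'E'
import sys
from h import *
show(); zc,n=float(sys.argv[1]),int(sys.argv[2]); ph=-.57
X=np.array([np.cos(ph),np.sin(ph),0]);Y=np.array([-np.sin(ph),np.cos(ph),0]); x=-np.sin(.45)*X-np.cos(.45)*Z
rows(np.array([.494,-.316,zc])+.0053*x,frame(x,Y),n,1.5)
E
python3 place.py .2 12
```

```text
t 11.9 p [0.5913 0.1414 0.2337] q [ 0.03  0.42  1.61  0.06  0.92 -1.85] f [-0.3  0.6 -1.5] w 0.021899978865969803
dist mm 468.3592642547689 deg 60.13075189035408
[-0.04, 1.86, -3.43, 0.071, -0.009, 0.05, 1.5]
[0.02, 1.61, -3.55, 0.071, -0.009, 0.05, 1.5]
[0.06, 1.36, -3.66, 0.071, -0.009, 0.05, 1.5]
[0.09, 1.09, -3.75, 0.071, -0.009, 0.05, 1.5]
[0.1, 0.81, -3.82, 0.071, -0.009, 0.05, 1.5]
[0.1, 0.54, -3.86, 0.071, -0.009, 0.05, 1.5]
[0.08, 0.26, -3.89, 0.071, -0.009, 0.05, 1.5]
[0.05, -0.03, -3.9, 0.071, -0.009, 0.05, 1.5]
[0.01, -0.3, -3.89, 0.071, -0.009, 0.05, 1.5]
[-0.05, -0.58, -3.86, 0.071, -0.009, 0.05, 1.5]
[-0.12, -0.85, -3.81, 0.071, -0.009, 0.05, 1.5]
[-0.21, -1.11, -3.74, 0.071, -0.009, 0.05, 1.5]
```

>>> arm_command(plan=[[-0.3, 1.9, -3.4, 0.071, -0.009, 0.05, 1.5], [-0.3, 1.6, -3.6, 0.071, -0.009, 0.05, 1.5], [-0.2, 1.4, -3.7, 0.071, -0.009, 0.05, 1.5], [0, 1.1, -3.8, 0.071, -0.009, 0.05, 1.5], [0, 0.8, -3.8, 0.071, -0.009, 0.05, 1.5], [0, 0.5, -3.9, 0.071, -0.009, 0.05, 1.5], [0, 0.3, -3.9, 0.071, -0.009, 0.05, 1.5], [0, 0, -3.9, 0.071, -0.009, 0.05, 1.5], [0, -0.3, -3.9, 0.071, -0.009, 0.05, 1.5], [0, -0.6, -3.9, 0.071, -0.009, 0.05, 1.5], [0, -0.9, -3.8, 0.071, -0.009, 0.05, 1.5], [0, 0, 0, 0, 0, 0, 1.5]])

```text
time: 13.4
position: [0.4813, -0.2868, 0.1846]
tool_rot: [-0.205, 0.673, 0.486, 0.518]
ft_force: [-0.9, 0.7, -0.5]
grip_width: 0.022
```

```bash
python3 place.py .12 5
```

```text
t 13.4 p [ 0.4813 -0.2868  0.1846] q [-0.7   0.7   1.3  -0.07  1.59 -1.74] f [-0.9  0.7 -0.5] w 0.022005652932589083
dist mm 75.51231306031005 deg 2.830971873854313
[1.04, -1.03, -0.39, 0.009, -0.003, -0.001, 1.5]
[1.04, -1.03, -0.38, 0.009, -0.003, -0.001, 1.5]
[1.04, -1.03, -0.38, 0.009, -0.003, -0.001, 1.5]
[1.04, -1.03, -0.37, 0.009, -0.003, -0.001, 1.5]
[1.04, -1.04, -0.36, 0.009, -0.003, -0.001, 1.5]
```

>>> arm_command(plan=[[1.0, -1.0, -0.4, 0.01, 0, 0, 1.5], [1.0, -1.0, -0.4, 0.01, 0, 0, 1.5], [1.0, -1.0, -0.4, 0.01, 0, 0, 1.5], [1.0, -1.0, -0.4, 0.01, 0, 0, 1.5], [1.0, -1.0, -0.4, 0.01, 0, 0, 1.5], [0, 0, 0, 0, 0, 0, 1.5]])

```text
time: 14.15
position: [0.4907, -0.3128, 0.11]
tool_rot: [-0.191, 0.685, 0.471, 0.522]
ft_force: [-0.6, 0.1, -1.2]
grip_width: 0.0218
```

```bash
python3 place.py .03 5
python3 - <<'E'
from h import *
p,d=optics.camera("scene"); q,_=optics.camera("wrist"); cv2.imwrite("pics/s5.png",np.hstack([cv2.resize(p[190:330,60:200],(400,400)),cv2.resize(q[:300,100:400],(400,400))]))
E
```

```text
t 14.15 p [ 0.4907 -0.3128  0.11  ] q [-0.72  0.81  1.28 -0.08  1.5  -1.7 ] f [-0.6  0.1 -1.2] w 0.021789762534179857
dist mm 84.79016827541662 deg 1.005965179035854
[1.5, -0.8, 0.0, -0.0, -0.003, -0.002, 1.5]
[1.5, -0.79, -0.0, -0.0, -0.003, -0.002, 1.5]
[1.5, -0.79, -0.01, -0.0, -0.003, -0.002, 1.5]
[1.5, -0.79, -0.01, -0.0, -0.003, -0.002, 1.5]
[1.5, -0.78, -0.01, -0.0, -0.003, -0.002, 1.5]
```

View pics/s5.png

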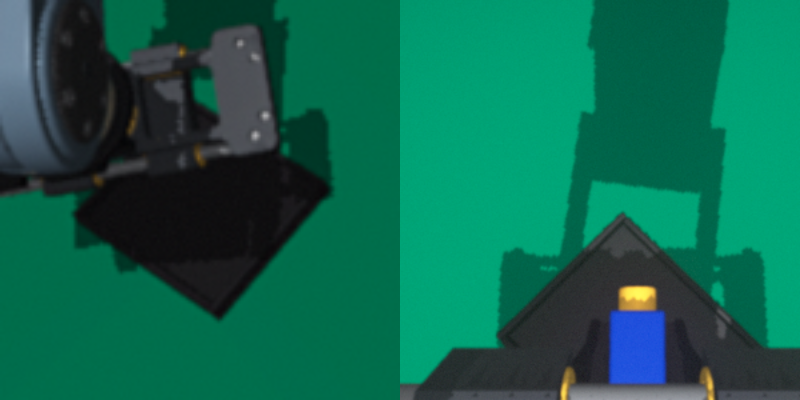

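The scene half shows the gripper over the tray. The wrist half shows the attenuator still held at (637,345), over the tray. Lower it.

>>> arm_command(plan=[[1.5, -0.8, 0, 0, 0, 0, 1.5], [1.5, -0.8, 0, 0, 0, 0, 1.5], [1.5, -0.8, 0, 0, 0, 0, 1.5], [1.5, -0.8, 0, 0, 0, 0, 1.5], [0.9, -0.5, 0, 0, 0, 0, 1.5], [0, 0, 0, 0, 0, 0, 1.5]])

```text
time: 15.0
position: [0.4927, -0.3147, 0.0275]
tool_rot: [-0.192, 0.685, 0.471, 0.522]
ft_force: [0.2, -0.7, -0.3]
grip_width: 0.0215
```

```bash
python3 place.py .02 1
```

```text
t 15.0 p [ 0.4927 -0.3147  0.0275] q [-0.72  0.92  1.3  -0.08  1.38 -1.69] f [ 0.2 -0.7 -0.3] w 0.02153235530733795
dist mm 12.313287423677405 deg 0.950369759298342
[1.13, -0.5, -0.02, -0.0, -0.013, -0.011, 1.5]
```

>>> arm_command(plan=[[0.5, -0.25, 0, 0, 0, 0, 1.5], [0.3, -0.15, 0, 0, 0, 0, 1.5], [0.2, -0.1, 0, 0, 0, 0, 1.5], [0, 0, 0, 0, 0, 0, 1.5]])

```text
time: 15.5
position: [0.4935, -0.3156, 0.0168]
tool_rot: [-0.192, 0.685, 0.47, 0.523]
ft_force: [-0.0, 0.2, -1.1]
grip_width: 0.0219
```

>>> arm_command(plan=[[0.3, -0.15, 0, 0, 0, 0, 1.5], [0, 0, 0, 0, 0, 0, 1.5]])

```text
time: 15.75
position: [0.494, -0.316, 0.0142]
tool_rot: [-0.193, 0.685, 0.469, 0.523]
ft_force: [-0.9, 0.3, -1.2]
grip_width: 0.022
```

>>> arm_command(plan=[[0.25, -0.12, 0, 0, 0, 0, 1.5], [0, 0, 0, 0, 0, 0, 1.5]])

```text
time: 16.0
position: [0.4942, -0.3163, 0.0145]
tool_rot: [-0.193, 0.685, 0.469, 0.523]
ft_force: [-0.7, 0.2, -0.2]
grip_width: 0.0219
```

>>> arm_command(plan=[[0.45, -0.22, 0, 0, 0, 0, 1.5], [0, 0, 0, 0, 0, 0, 1.5]])

```text
time: 16.25
position: [0.4948, -0.3169, 0.0147]
tool_rot: [-0.193, 0.685, 0.469, 0.523]
ft_force: [0.9, -0.0, -1.2]
grip_width: 0.0216
```

z no longer drops on command, so the part is resting on the tray floor. Release and retreat along the tool axis.

>>> arm_command(plan=[[0, 0, 0, 0, 0, 0, 4], [0, 0, 0, 0, 0, 0, 4], [0, 0, 0, 0, 0, 0, 4], [-1.5, 0, 0, 0, 0, 0, 4], [-3, 0, 0, 0, 0, 0, 4], [-4, 0, 0, 0, 0, 0, 4], [-5, 0, 0, 0, 0, 0, 4], [-5, 0, 0, 0, 0, 0, 4], [-5, 0, 0, 0, 0, 0, 4], [-5, 0, 0, 0, 0, 0, 4], [0, 0, 0, 0, 0, 0, 4]])

```text
time: 17.62
position: [0.6075, -0.384, 0.2816]
tool_rot: [-0.193, 0.685, 0.469, 0.523]
ft_force: [0.6, -1.1, 1.4]
grip_width: 0.0399
```

Run:
```python
from h import *
show(); p,d=optics.camera("side"); q,_=optics.camera("wrist"); cv2.imwrite("pics/s6.png",np.hstack([cv2.resize(p[130:400,150:450],(420,378)),cv2.resize(q,(380,378))]))
hsv=cv2.cvtColor(p,cv2.COLOR_BGR2HSV); m=(hsv[...,0]>100)&(hsv[...,0]<128)&(hsv[...,1]>110); m[:,460:]=0
k,l,st,ce=cv2.connectedComponentsWithStats(m.astype(np.uint8))
for i in range(1,k):
    if st[i,4]>30: print(ce[i],st[i],np.median(dep("side",d,l==i)[0],0))
```

```text
t 17.625 p [ 0.6075 -0.384   0.2816] q [-0.69  0.87  0.66 -0.08  2.06 -1.71] f [ 0.6 -1.1  1.4] w 0.039889296600973144
[393.5   183.775] [387 176  15  18 160] [ 0.49816665 -0.31172529  0.0289926 ]
[190.12738854 254.32165605] [179 243  22  25 314] [0.83936523 0.1021797  0.0323334 ]
```

View pics/s6.png

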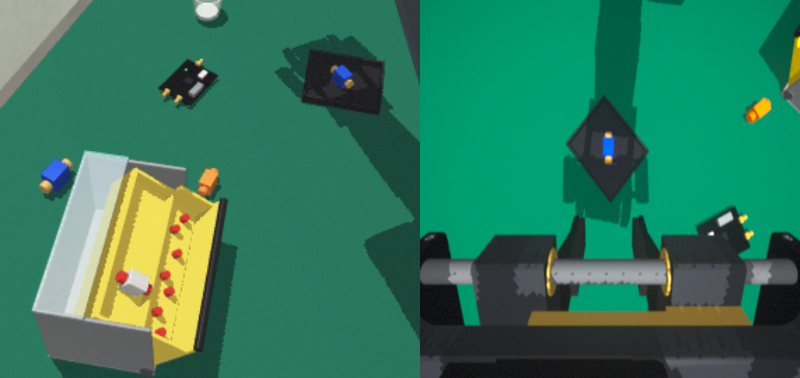

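The last picture shows the attenuator lying flat in the middle of the tray (left half at (343,76), right half at (608,148)). The filter is still in the open bin at (133,283), and the gripper is clear of everything.

```bash
python3 -c "
from rig import workorder; print(workorder.hand_in())"
```

```text
the job is handed in; nothing more can be done
None
```

I tipped the bin forward by its bar until it stopped, moved the blue attenuator with brass ends from the back of the bin to the black tray, and handed the job in. The arm's clock read about 17.7 s of the 51 s allowed.

- **Bin:** it stopped moving under further push. A fit to its floor after I let go gave 0.65 rad, which is the stop. The angle worked out from the gripper read slightly low, at 0.63.
- **Attenuator:** the last pictures show it lying flat near the middle of the tray, with its top at about z = 29–33 mm. The touchdown did not show up clearly in the force reading. I judged it from the height no longer dropping on command.
- **Filter and the rest:** the silver filter is still in the open bin, the loose blue and orange parts look undisturbed, and the gripper is clear of everything.
- **Forces:** the highest wrist force I saw at the end of a move was about 30 N, while pulling the bar; I did not record it during moves.

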